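# Open the right battery jar and hold its cap

## Robot

A 6-joint arm with a two-finger parallel gripper is mounted at the origin on the work surface. World frame = base frame: x ahead of the robot, y to its left, z up, the work surface at z = 0. Lengths are in m, angles in degrees, forces in N, time in s.
With the tool pointing down it reaches from about 0.4 to 0.825 m from the base axis. Payload 7 kg.
Tool frame: the origin (TCP) lies midway between the tips of the shut fingers; the grasp point (between the pads) lies r.grip_depth behind it (r.grip_depth is the distance from the TCP to the grasp point, in m); z points along the fingers, y is the line along which they close (so a half turn about z gives the same grasp; the last joint's range is limited). The gripper opens to 88 mm and grips with 3 to 60 N. Pads are 19 mm wide; open, the fingers measure 130 mm over their backs; the gripper's body (78 mm by 193 mm) begins 47 mm behind the grasp point.
Start: joints at [83.314, 20.546, 0.682, 0, -70.136, -16.507], TCP at [0.266, 0.62, 0.227] pointing down, gripper open.
Joint ranges: [-176.03, 176.03], [-82.01, 121.73], [-58.28, 71.71], [-173.87, 95.51], [-174.79, -0.11], [-173.66, 173.66]. Speed limits (degrees/s): [136.94, 136.94, 172.46, 180, 180, 180].

## Interface

Orientations are given as [roll, pitch, yaw] about the fixed x, y, z axes, in that order (R = Rz(yaw) Ry(pitch) Rx(roll)).
In Python, from plant import r, optics, status gives the robot as it stands (r), with the cameras (optics) and the readings (status).
- The arm moves only by the tool drive_effector, called after "Call:" as name(argument=value, ...), one argument or row to a line, values as JSON. Schema: {"type":"object","properties":{"steps":{"type":"array","items":{"type":"object","properties":{"sx":{"type":"number"},"sy":{"type":"number"},"sz":{"type":"number"},"wx":{"type":"number"},"wy":{"type":"number"},"wz":{"type":"number"}},"additionalProperties":false},"minItems":1,"maxItems":12},"finger_gap":{"type":"number"},"grip_n":{"type":"number"},"only":{"type":"string"},"quiet":{"type":"boolean"},"lines":{"type":"string"}},"required":["steps"],"additionalProperties":false}. steps is a list of rows, 1 to 12 of them, each an object with the fields sx, sy, sz (the shift in shares of 0.5 m (1.0 is 0.5 m)), wx, wy, wz (a rotation vector in fractions of the full range, 1 being 2 rad); a field left out counts as zero; each row is the pose to reach, as a shift and turn from the pose commanded when the call began, along the tool's axes at that moment; what a row does not reach only later rows make up. A row lasts 1/12 s, in which the tool goes at most 0.0417 m and 7.16 degrees, less where a joint would pass 70% of its speed; a pose out of reach is approached as far as the arm can. finger_gap is the finger opening in m, set as the call begins (left out keeps the last). The fingers move at their own pace and stop on an object; grip_n is the grip in N (left out, the last holds). Time passes only in rows, so rows that do not move let the fingers close. The tool returns the time, the measured TCP pose, the force, the opening and the grip force at its end. only (a regular expression) keeps the lines of the reply that match it, lines (a string "A,B") keeps lines A to B, and quiet returns only ok. Shift and turn numbers lie between -1 and 1, and a call with a number outside is refused. Input that does not fit is refused with a message, and nothing moves.
- status.get_state(): the state, without advancing time (a new reading comes with each control period).
- optics.capture(name): name is "scene" or "top" or "wrist"; returns a dict with "frame" (420x560x3 uint8, red, green, blue), "z_map" (420x560 float32, m along the optical axis (not along the pixel's ray), 0 where there is no reading), "fx", "fy", "cx", "cy" (pixels), "D" ([k1, k2, p1, p2, k3] as OpenCV has them; the pictures are not rectified), "cam_to_world" (4x4, takes a point from camera to world coordinates). Camera axes: x right, y down, z forward; pixel columns grow to the right and rows downward; lengths in m; the calibration is good to about 2 mm. A picture is of the moment at which its call begins.
- r.close_job(): hands the job in; it is judged then, once.
The state is a dict: "time_s": time; "joints": joint angles; "qd": joint speeds; "joint_torque": joint torques, N m; "tcp_pos": TCP position; "eef_rot": TCP orientation; "contact_force": force on the tool from outside, world axes, zero at the start; "moment": the same for the moment, N m; "gripper_width": finger opening in m; "gripper_force": force on a finger pad.
Only numpy, scipy, OpenCV 4.12 (cv2) and the standard library are available. Lean on these libraries where they do the work, as an engineer would, in place of code of your own. Each camera call takes 0.05 s, during which the arm holds its last target. There are 200 camera calls.

## Task

One battery has been put in the bay of the plastic battery tester, either the thin AA or the fat D, and the other one waits in the wooden tray. Unscrew the cap of the jar where the battery in the tester belongs (the squat jar is for AA, the tall jar for D), with the jar staying down in its square well in the caddy, which braces it; turn until the threads have let go and only then lift the cap straight off. Finish still gripping the cap, held level and still a few centimetres above the middle of that jar's mouth so that I can slip the battery in under it; leave the other jar closed and everything else where it is.

Things in the scene. Friction and masses are not known exactly. Their poses are not given: they have to be found in the camera images.
- tester: Light grey plastic battery tester, 84 x 110 x 28 mm: a long shallow bay open at the top, for one battery lying along x, beside a raised meter housing with a paper dial (on its -y side). Origin: on the shelf, under the middle of the bay.
- tester_bay (a point): Middle of the floor of the tester's bay, 5 mm above the shelf; the bay is 68 mm long (x) and 41 mm wide.
- tray: Small wooden catch-all tray, 100 x 80 x 18 mm, open on top, about 100 mm from the tester on its +y side; holds the waiting battery. Origin: centre of its underside.
- cell_aa: Black AA battery, 14.5 mm thick and 50 mm long, lying along x, in the tester's bay or in the tray. Origin: centre of its underside.
- cell_d: Black D battery, 34 mm thick and 61 mm long, lying along x, in whichever of the two places the AA is not. Origin: centre of its underside.
- caddy: Wooden caddy screwed to the shelf, 91 x 221 x 34 mm, with two square wells 75 mm wide whose centres are 65 mm either way along its y; well floor 10 mm above the shelf. Origin: centre of its underside; y along its length.
- jar_squat: Square clear-glass jar, 72 x 72 mm body, 65 mm tall to its flat shoulder, holding AA batteries; stands loose in one of the caddy's two wells (either one), braced there by the well's walls. Round neck on top, 46 mm across, 26 mm high, with a rubber seal on its rim. Origin: centre of its underside; z up; x and y along its flat sides.
- jar_squat_rim (a point): Centre of the mouth of the squat jar, at the top of the rubber seal on its rim; z up. Thread (right-hand, three lugs): the cap needs about 0.6 N m to start, then eases, climbs about 2.6 mm per radian and is free after about 55 degrees; from there to about 100 degrees it lifts straight off. Turned further, the lugs meet the next threads. Lifted too soon, it brings the jar up.
- jar_tall: Square clear-glass jar, 72 x 72 mm body, 95 mm tall to its flat shoulder, holding D batteries; stands loose in one of the caddy's two wells (either one), braced there by the well's walls. Round neck on top, 46 mm across, 26 mm high, with a rubber seal on its rim. Origin: centre of its underside; z up; x and y along its flat sides.
- jar_tall_rim (a point): Centre of the mouth of the tall jar, at the top of the rubber seal on its rim; z up. Thread (right-hand, three lugs): the cap needs about 0.6 N m to start, then eases, climbs about 2.6 mm per radian and is free after about 55 degrees; from there to about 100 degrees it lifts straight off. Turned further, the lugs meet the next threads. Lifted too soon, it brings the jar up.
- cap_squat: Round plain metal twist-off cap of the squat jar, 61 mm across, 22 mm high, 35 g; tight at the start, its skirt ending 9 mm above the jar's flat shoulder. Origin: centre of the skirt's lower edge, z up; when tight, 19 mm below the jar's rim point. Unscrews anticlockwise seen from above. The jar turns up to about 3 degrees before the well holds it.
- cap_tall: Round plain metal twist-off cap of the tall jar, 61 mm across, 22 mm high, 35 g; tight at the start, its skirt ending 9 mm above the jar's flat shoulder. Origin: centre of the skirt's lower edge, z up; when tight, 19 mm below the jar's rim point. Unscrews anticlockwise seen from above. The jar turns up to about 3 degrees before the well holds it.
- pig: Ceramic money box shaped like a pig, 120 mm long, 105 mm high. Leave alone. Origin: on the shelf under its middle.
- photo_cube: Brushed steel photo cube, 70 mm. Leave alone. Origin: centre of its underside.
- dome: Small glass paperweight dome, 68 mm across, 35 mm high. Leave alone. Origin: centre of its underside.

How it is judged:
By the outcome, as a careful person would: the job done as asked, in the order asked, and still so for the second after the job is handed in, while the arm keeps its last pose, push and grip.
It also fails if it takes over 35 s, if anything falls off the work surface, if the arm or the gripper's body presses on something with over 40 N, if the wrist force passes 120 N, or if a joint passes its speed limit or range.

## Working session

There is one attempt and no reset: what is moved stays moved. The work goes in short steps, Python scripts to look and compute and a tool call to move; the robot and the scene stay as the last step left them, time stands still between calls to the robot, and variables do not carry over. Pictures are saved under pics/ and viewed, at most 10 in all, crops included, and the job is handed in when it is done.

```bash
mkdir -p pics; ls
```

Run:
```python
from plant import r, optics, status
import cv2
for n in ("scene","top"):
    c=optics.capture(n); cv2.imwrite(f"pics/{n}1.png",c["frame"][:,:,::-1])
    import numpy as np; np.savez(f"{n}1.npz",**c)
s=status.get_state(); print(s, r.grip_depth)
```

```text
pics
plant.py
{'time_s': 0.1, 'joints': array([ 8.33163075e+01,  2.05873690e+01,  6.39625275e-01, -1.87318897e-02,
       -7.01336557e+01, -1.65069159e+01]), 'qd': array([-0.02144228, -0.12891117,  0.14323723,  0.0215476 ,  0.04815232,
       -0.05387014]), 'joint_torque': array([-1.74540037e-03, -5.84160948e+01,  2.93748629e+01,  7.01556712e+00,
        1.01400545e-02, -5.88023181e-05]), 'tcp_pos': array([0.26565748, 0.62006598, 0.22571737]), 'eef_rot': array([ 1.79916952e+02, -6.24600533e-03, -2.31969820e+01]), 'contact_force': array([ 0.04709489, -0.10475738, -0.37233334]), 'moment': array([-0.01823248, -0.02574412, -0.01195482]), 'gripper_force': 0.0, 'gripper_width': 0.08763921268536698} 0.0188
```

View pics/scene1.png

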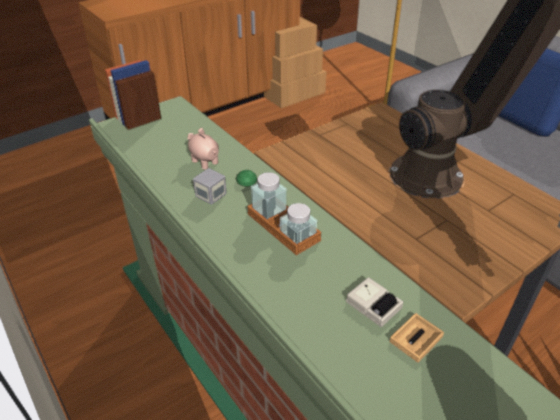

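View pics/top1.png

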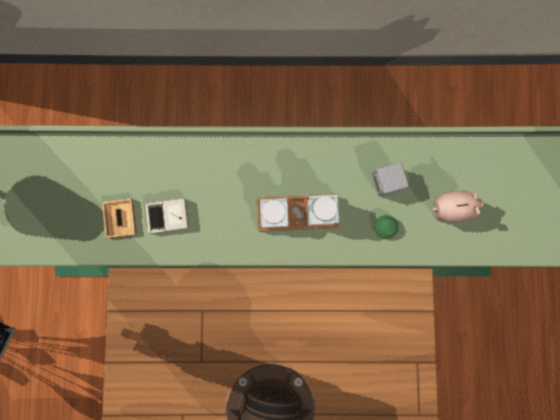

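The scene view shows a fat battery in the tester (384,304) and a thin one in the tray (416,336). The D is therefore in the tester, and the tall jar is the target. In the top view the two caps are at (324,209) and (274,212), and the caddy is between them. Next I'll measure cap heights and battery widths.

Create h.py:
```python
import numpy as np, cv2
def cloud(c):
    z=c["z_map"]; h,w=z.shape
    u,v=np.meshgrid(np.arange(w),np.arange(h))
    K=np.array([[c["fx"],0,c["cx"]],[0,c["fy"],c["cy"]],[0,0,1]],float)
    p=cv2.undistortPoints(np.stack([u,v],-1).reshape(-1,1,2).astype(np.float64),K,c["D"]).reshape(h,w,2)
    P=np.concatenate([p*z[...,None],z[...,None]],-1)
    W=P@c["cam_to_world"][:3,:3].T+c["cam_to_world"][:3,3]
    W[z==0]=np.nan
    return W
```

Run:
```python
from h import *
for n in("scene","top"):
    c=np.load(n+"1.npz"); W=cloud(c); f=c["frame"].astype(int)
    print(n,"table z",np.nanmedian(W[np.abs(W[...,2])<.02][:,2]))
    x,y,z=W[...,0],W[...,1],W[...,2]
    for box in ((.45,.75,-.12,.0),(.45,.75,.0,.12)) if 0 else ():pass
    m=(z>.07)&(z<.2)&(np.abs(y)<.35)&(x>.35)&(x<.85)
    _,lab,st,ce=cv2.connectedComponentsWithStats(m.astype(np.uint8))
    for i in range(1,len(st)):
        if st[i,4]<30: continue
        q=W[lab==i]; zt=np.percentile(q[:,2],95); t=q[q[:,2]>zt-.006]
        print(st[i],"ztop",zt.round(4),"mid",((t.min(0)+t.max(0))/2).round(4),"ext",np.ptp(t,axis=0).round(3))
    pts={"top":dict(capR=(324,209),capL=(274,212),tester=(156,216),tray=(119,217)),"scene":dict(capTall=(268,182),capSq=(298,213),tester=(384,304),tray=(416,337))}[n]
    for k,(u,v) in pts.items(): print(k,np.nanmedian(W[v-1:v+2,u-1:u+2].reshape(-1,3),0).round(4))
big=[]
c=np.load("top1.npz"); 
a=cv2.resize(c["frame"][185:250,90:220,::-1],None,fx=6,fy=6,interpolation=2)[:,:780]
cv2.imwrite("pics/crop1.png",a)
a=cv2.resize(c["frame"][170:250,245:350,::-1],None,fx=7,fy=7,interpolation=2)
cv2.imwrite("pics/crop2.png",a)
```

```text
scene table z -0.0012622236022562516
[251 173  36  34 854] ztop 0.1361 mid [ 0.5316 -0.1364  0.1353] ext [0.061 0.06  0.01 ]
[280 203  38  29 628] ztop 0.1071 mid [ 0.5257 -0.0077  0.1056] ext [0.06  0.061 0.009]
capTall [ 0.5422 -0.1265  0.1353]
capSq [0.5337 0.0009 0.1041]
tester [0.524  0.3213 0.036 ]
tray [0.5205 0.4244 0.0154]
top table z -3.718507687544559e-05
[377 164  25  29 198] ztop 0.0739 mid [ 0.6152 -0.3173  0.0729] ext [0.076 0.064 0.006]
[308 195  31  30 817] ztop 0.1387 mid [ 0.5282 -0.1375  0.1379] ext [0.058 0.058 0.01 ]
[260 199  28  28 724] ztop 0.1089 mid [ 0.5227 -0.0077  0.1075] ext [0.06  0.057 0.009]
capR [ 0.5266 -0.136   0.1352]
capL [ 0.5213 -0.0103  0.1055]
tester [0.5151 0.3111 0.0381]
tray [0.5136 0.4175 0.0177]
```

View pics/crop1.png

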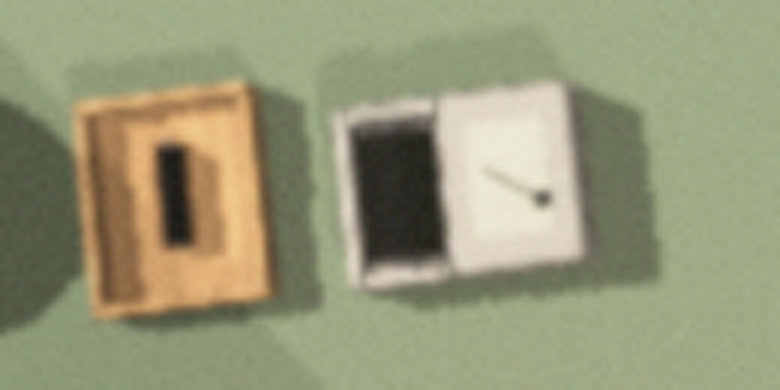

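View pics/crop2.png

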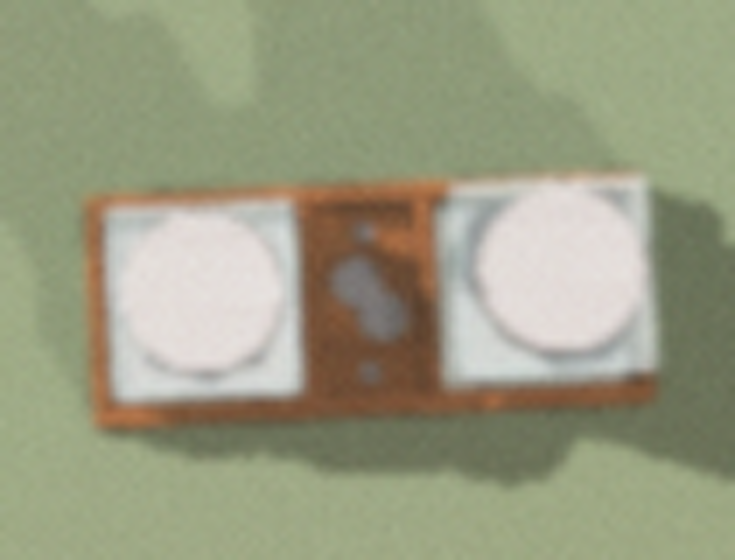

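The crops confirm the fat D in the bay (top at z 0.038 ≈ 5+34 mm) and the AA in the tray. The tall cap is at about (0.530, -0.137) with its top at z ≈ 0.136, matching the expected 10+95+9+22 mm. I'll move over it, yawing clockwise on the way to leave room for the turn.

Careful with the scale: shifts go in shares of 0.5 m and turns go in shares of 2 rad. That gives: 0.295 m / 0.5 = 0.59, 0.279 m / 0.5 = 0.558, 28 degrees / 114.5916 = 0.2443.

Call:
drive_effector(
  steps=[
    {"sx":0.024,"sy":0.026,"wz":0.0087},
    {"sx":0.072,"sy":0.08,"wz":0.0349},
    {"sx":0.12,"sy":0.132,"wz":0.0611},
    {"sx":0.17,"sy":0.186,"wz":0.0873},
    {"sx":0.22,"sy":0.24,"wz":0.1134},
    {"sx":0.27,"sy":0.294,"wz":0.1396},
    {"sx":0.32,"sy":0.35,"wz":0.1658},
    {"sx":0.368,"sy":0.402,"wz":0.192},
    {"sx":0.42,"sy":0.46,"wz":0.2182},
    {"sx":0.47,"sy":0.514,"wz":0.2356},
    {"sx":0.51,"sy":0.558,"wz":0.2443},
    {"sx":0.54,"sy":0.59,"wz":0.2443},
  ],
  finger_gap=0.088,
)

```text
time_s: 1.1
tcp_pos: [0.3978, 0.2404, 0.2265]
eef_rot: [180.0, 0.0, -51.3]
contact_force: [0.2, 0.2, 0.1]
gripper_width: 0.0876
gripper_force: 0.0
```

Converted, 0.377 m / 0.5 = 0.754, 0.364 m / 0.5 = 0.728, 28 degrees / 114.5916 = 0.2443.

Call:
drive_effector(
  steps=[
    {"sx":0.03,"sy":0.01,"wz":0.0087},
    {"sx":0.09,"sy":0.032,"wz":0.0349},
    {"sx":0.16,"sy":0.056,"wz":0.0611},
    {"sx":0.236,"sy":0.084,"wz":0.0873},
    {"sx":0.312,"sy":0.11,"wz":0.1134},
    {"sx":0.388,"sy":0.136,"wz":0.1396},
    {"sx":0.464,"sy":0.164,"wz":0.1658},
    {"sx":0.54,"sy":0.19,"wz":0.192},
    {"sx":0.614,"sy":0.216,"wz":0.2182},
    {"sx":0.68,"sy":0.24,"wz":0.2356},
    {"sx":0.728,"sy":0.256,"wz":0.2443},
    {"sx":0.754,"sy":0.266,"wz":0.2443},
  ],
)

```text
time_s: 2.1
tcp_pos: [0.5308, -0.137, 0.2259]
eef_rot: [179.9, -0.0, -79.4]
contact_force: [1.7, 0.5, 0.1]
gripper_width: 0.0876
gripper_force: 0.0
```

Create look.py:
```python
import sys
from plant import r, optics, status
from h import *
n=sys.argv[1]; c=optics.capture("wrist"); np.savez(n+".npz",**c); cv2.imwrite(f"pics/{n}.png",c["frame"][:,:,::-1])
W=cloud(c); x,y,z=W[...,0],W[...,1],W[...,2]
s=status.get_state(); print(s["tcp_pos"].round(4),s["eef_rot"].round(2),s["joints"].round(1),s["gripper_width"])
print("cam",c["cam_to_world"][:3,3].round(3))
for zl in (.125,.095):
    m=(z>zl)&(z<zl+.025)&(x>.4)&(x<.7)&(y>-.25)&(y<.1)
    _,lab,st,_=cv2.connectedComponentsWithStats(m.astype(np.uint8))
    for i in range(1,len(st)):
        if st[i,4]<300: continue
        q=W[lab==i]; zt=np.median(q[:,2]); t=q[np.abs(q[:,2]-zt)<.004]
        (cx,cy),rad=cv2.minEnclosingCircle(t[:,:2].astype(np.float32))
        print(st[i],"z",zt.round(4),"bbox mid",((t.min(0)+t.max(0))/2).round(4),"mean",t.mean(0).round(4),"circ",round(cx,4),round(cy,4),round(rad,4))
```

```bash
python3 look.py w1
```

```text
[ 0.531  -0.1377  0.2257] [ 1.7991e+02 -3.0000e-02 -7.9350e+01] [  6.    8.7 -15.4   0.  -65.9   4.7] 0.08755460072624571
cam [ 0.543 -0.207  0.384]
[ 243  178   74   74 4312] z 0.1361 bbox mid [ 0.5295 -0.1381  0.1356] mean [ 0.5296 -0.1394  0.1361] circ 0.5293 -0.1381 0.0305
[ 236  162   90   89 2157] z 0.1049 bbox mid [ 0.5295 -0.1381  0.104 ] mean [ 0.5326 -0.152   0.1049] circ 0.5295 -0.1382 0.0508
[ 233  309   59   38 1714] z 0.106 bbox mid [ 0.523  -0.0123  0.105 ] mean [ 0.5253 -0.0161  0.1059] circ 0.523 -0.0096 0.0299
```

View pics/w1.png

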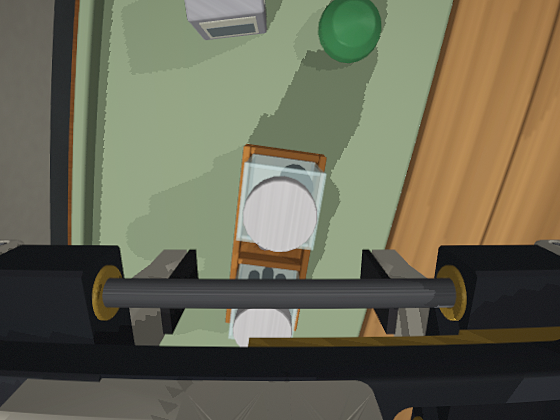

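The wrist view shows the tall cap at (280,214), between the two fingers. It measures (0.5295, -0.138), top z 0.136 and radius 30.5 mm, with the jar's shoulder at 0.105, which agrees with the other views. Descending so the tips stay 7 mm above the shoulder.

Converted, 0.1135 m / 0.5 = 0.227, 0.111 m / 0.5 = 0.222.

Call:
drive_effector(
  steps=[
    {"sy":0.002,"sz":0.02},
    {"sy":0.002,"sz":0.06},
    {"sy":0.002,"sz":0.1},
    {"sy":0.002,"sz":0.14},
    {"sy":0.002,"sz":0.17},
    {"sy":0.002,"sz":0.194},
    {"sy":0.002,"sz":0.212},
    {"sy":0.002,"sz":0.222},
    {"sy":0.002,"sz":0.227},
    {"sy":0.002,"sz":0.227},
  ],
)

```text
time_s: 2.98
tcp_pos: [0.5293, -0.1341, 0.1128]
eef_rot: [180.0, 0.0, -79.2]
contact_force: [-0.6, -0.7, -0.9]
gripper_width: 0.0875
gripper_force: 0.0
```

Call:
drive_effector(
  steps=[
    {},
    {},
    {},
    {},
    {},
    {},
    {},
    {},
  ],
  finger_gap=0.04,
  grip_n=55,
)

```text
time_s: 3.65
tcp_pos: [0.5295, -0.1345, 0.1134]
eef_rot: [-180.0, -0.0, -79.2]
contact_force: [-1.8, 0.4, 3.9]
gripper_width: 0.0609
gripper_force: 55.0
```

Grip is firm at 60.9 mm, but TCP y has drifted 3 mm from the cap's measured centre. Checking before I turn.

```bash
python3 look.py w2; python3 -c "
from plant import r, optics, status
s=status.get_state();print(s['tcp_pos'],s['contact_force'],s['moment'])"
```

```text
[ 0.5295 -0.1345  0.1134] [-1.7999e+02 -1.0000e-02 -7.9190e+01] [  6.3  14.4 -24.3   0.  -51.3   4.5] 0.06100228819742987
cam [ 0.542 -0.205  0.271]
[ 166  209  226   69 8858] z 0.1359 bbox mid [ 0.53   -0.1499  0.1359] mean [ 0.5316 -0.151   0.1358] circ 0.53 -0.1448 0.047
[ 230  309   99   23 1601] z 0.136 bbox mid [ 0.526  -0.1176  0.1359] mean [ 0.525  -0.1171  0.136 ] circ 0.526 -0.1217 0.0236
[ 189  178  181   76 4856] z 0.1049 bbox mid [ 0.5305 -0.1549  0.1041] mean [ 0.5326 -0.1641  0.1048] circ 0.5302 -0.155 0.0409
[ 0.5295293  -0.13450747  0.11340004] [-1.43813796 -0.06644408  4.78515701] [ 0.14989404  0.70297859 -0.05721268]
```

Call:
drive_effector(
  steps=[
    {},
    {},
    {},
    {},
  ],
  finger_gap=0.075,
  grip_n=55,
)

```text
time_s: 4.03
tcp_pos: [0.5294, -0.1343, 0.1128]
eef_rot: [180.0, 0.0, -79.2]
contact_force: [0.9, -0.5, -0.3]
gripper_width: 0.0745
gripper_force: 0.0
```

```bash
python3 look.py w3
```

```text
[ 0.5294 -0.1344  0.1128] [ 1.7999e+02  1.0000e-02 -7.9200e+01] [  6.3  14.5 -24.3  -0.  -51.2   4.5] 0.07467058445654168
cam [ 0.542 -0.204  0.271]
[ 215  209  129   69 7075] z 0.136 bbox mid [ 0.5296 -0.1507  0.135 ] mean [ 0.5318 -0.1518  0.136 ] circ 0.5297 -0.1417 0.0299
[148 254  57  24 975] z 0.136 bbox mid [ 0.5743 -0.134   0.136 ] mean [ 0.5735 -0.1353  0.1356] circ 0.5743 -0.1325 0.0092
[353 254  58  24 959] z 0.1364 bbox mid [ 0.4854 -0.1498  0.1364] mean [ 0.4869 -0.1518  0.1359] circ 0.4848 -0.1495 0.0092
[ 230  309  100   23 1650] z 0.136 bbox mid [ 0.5257 -0.1176  0.1363] mean [ 0.5251 -0.1173  0.136 ] circ 0.5257 -0.1218 0.0238
[ 212  178  144  100 4872] z 0.1048 bbox mid [ 0.5301 -0.1459  0.104 ] mean [ 0.5329 -0.1631  0.1048] circ 0.5298 -0.146 0.0456
```

Run:
```python
from h import *
from scipy.optimize import least_squares
for n in("w1","w3"):
    c=np.load(n+".npz"); W=cloud(c)
    m=((W[...,2]>.13)&(W[...,2]<.142)).astype(np.uint8)
    m[:, :]*=((np.abs(W[...,0]-.53)<.036)&(np.abs(W[...,1]+.138)<.036)).astype(np.uint8)
    e=m.astype(bool)&(cv2.erode(m,np.ones((3,3)))==0)
    P=W[e][:,:2]
    P=P[np.hypot(P[:,0]-.5295,P[:,1]+.138)>.026]
    f=least_squares(lambda p:np.hypot(*(P-p).T)-.0305,[.5295,-.138],loss="soft_l1",f_scale=.0005)
    q=np.hypot(*(P-f.x).T); P2=P[np.abs(q-.0305)<.0015]
    print(n,f.x.round(4),len(P),len(P2),"y",P2[:,1].min().round(4),P2[:,1].max().round(4))
```

```text
w1 [ 0.5293 -0.1384] 318 255 y -0.1685 -0.1077
w3 [ 0.5295 -0.1384] 525 356 y -0.1688 -0.1086
```

The cap's centre is confirmed at y ≈ -0.138, so I'll shift 3.5 mm, re-grip, and turn.

Converted, 0.0035 m / 0.5 = 0.007, 0.0006 m / 0.5 = 0.0012.

Call:
drive_effector(
  steps=[
    {"sx":0.003,"sy":0.0006},
    {"sx":0.007,"sy":0.0012},
    {"sx":0.007,"sy":0.0012},
    {"sx":0.007,"sy":0.0012},
  ],
)

```text
time_s: 4.42
tcp_pos: [0.5295, -0.1381, 0.113]
eef_rot: [180.0, -0.0, -79.2]
contact_force: [0.4, -0.1, -0.0]
gripper_width: 0.0748
gripper_force: 0.0
```

Call:
drive_effector(
  steps=[
    {},
    {},
    {},
    {},
    {},
    {},
  ],
  finger_gap=0.04,
  grip_n=58,
)

```text
time_s: 4.92
tcp_pos: [0.5299, -0.1378, 0.1131]
eef_rot: [-180.0, -0.0, -79.2]
contact_force: [1.3, 0.6, -1.3]
gripper_width: 0.0612
gripper_force: 58.0
```

Call:
drive_effector(
  steps=[
    {"wz":-0.0175},
    {"wz":-0.0436},
    {"sz":-0.0004,"wz":-0.0785},
    {"sz":-0.0008,"wz":-0.1134},
    {"sz":-0.0012,"wz":-0.1484},
    {"sz":-0.0014,"wz":-0.1745},
    {"sz":-0.0014,"wz":-0.1745},
    {"sz":-0.0014,"wz":-0.1745},
  ],
)

```text
time_s: 5.58
tcp_pos: [0.5294, -0.138, 0.1138]
eef_rot: [180.0, 0.0, -59.3]
contact_force: [-0.5, -0.5, 0.2]
gripper_width: 0.0611
gripper_force: 58.0
```

```bash
python3 -c "
from plant import r, optics, status
s=status.get_state();print(s['moment'],s['joints'])"
```

```text
[-0.12070567  0.15410156  0.13224131] [ 5.91476646e+00  1.44694260e+01 -2.41673569e+01  1.15298286e-02
 -5.13831205e+01  2.48014019e+01]
```

Converted, -0.0018 m / 0.5 = -0.0036, -0.0016 m / 0.5 = -0.0032, -55 degrees / 114.5916 = -0.48.

Call:
drive_effector(
  steps=[
    {"sz":-0.0002,"wz":-0.0175},
    {"sz":-0.0006,"wz":-0.0611},
    {"sz":-0.001,"wz":-0.1047},
    {"sz":-0.0016,"wz":-0.1571},
    {"sz":-0.0022,"wz":-0.2094},
    {"sz":-0.0028,"wz":-0.2618},
    {"sz":-0.0032,"wz":-0.3142},
    {"sz":-0.0036,"wz":-0.3665},
    {"sz":-0.0036,"wz":-0.4102},
    {"sz":-0.0036,"wz":-0.4451},
    {"sz":-0.0036,"wz":-0.4712},
    {"sz":-0.0036,"wz":-0.48},
  ],
)

```text
time_s: 6.58
tcp_pos: [0.5293, -0.1379, 0.1154]
eef_rot: [-180.0, 0.0, -4.1]
contact_force: [-0.1, 0.0, -0.4]
gripper_width: 0.0614
gripper_force: 58.0
```

Call:
drive_effector(
  steps=[
    {},
    {},
  ],
)

```text
time_s: 6.75
tcp_pos: [0.5294, -0.1379, 0.1155]
eef_rot: [-180.0, 0.0, -4.3]
contact_force: [0.4, 0.1, -0.3]
gripper_width: 0.0609
gripper_force: 58.0
```

```bash
python3 -c "
from plant import r, optics, status
s=status.get_state();print(s['moment'],s['joints'])"; python3 look.py w4
```

```text
[-0.02480778  0.07699302  0.04272356] [ 5.91868252e+00  1.43625661e+01 -2.40514094e+01 -3.50589450e-03
 -5.15994123e+01  7.97518416e+01]
[ 0.5295 -0.1379  0.1155] [-1.80e+02  1.00e-02 -4.31e+00] [  5.9  14.4 -24.   -0.  -51.6  79.8] 0.060969843816583484
cam [ 0.6   -0.143  0.273]
[ 166  215  226   63 8108] z 0.1383 bbox mid [ 0.5446 -0.138   0.1383] mean [ 0.5442 -0.1385  0.1383] circ 0.5393 -0.138 0.0472
[ 224  309  110   29 2276] z 0.1385 bbox mid [ 0.5092 -0.1362  0.1385] mean [ 0.51   -0.136   0.1385] circ 0.5156 -0.1362 0.0264
[ 205  182  140   75 4554] z 0.1049 bbox mid [ 0.549  -0.1368  0.1039] mean [ 0.5553 -0.1392  0.1048] circ 0.5464 -0.1369 0.0402
[  25  227   80   37 1336] z 0.1055 bbox mid [ 0.5446 -0.0107  0.1045] mean [ 0.5469 -0.0082  0.1055] circ 0.5405 -0.0106 0.0208
```

View pics/w4.png

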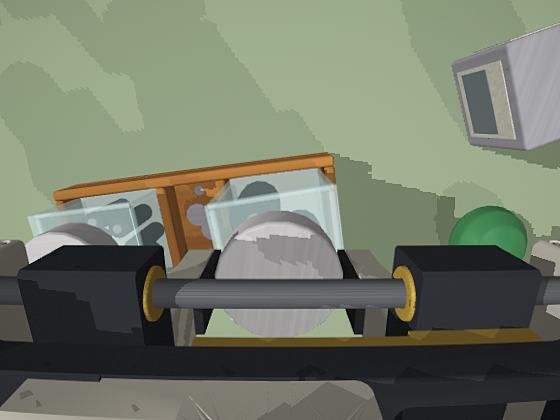

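The cap rose 2.4 mm. The jar's shoulder stayed at 0.105, the brushed grain turned with the gripper, and the wrist shows almost no load, so the threads are free at about 72°. Lifting a little first and checking the force.

Converted, -0.006 m / 0.5 = -0.012, -0.005 m / 0.5 = -0.01.

Call:
drive_effector(
  steps=[
    {"sz":-0.002},
    {"sz":-0.006},
    {"sz":-0.01},
    {"sz":-0.012},
    {"sz":-0.012},
    {"sz":-0.012},
  ],
)

```text
time_s: 7.3
tcp_pos: [0.5296, -0.1379, 0.1217]
eef_rot: [-180.0, -0.0, -4.2]
contact_force: [-0.5, 0.4, -0.2]
gripper_width: 0.061
gripper_force: 58.0
```

```bash
python3 look.py w5
```

```text
[ 0.5296 -0.1379  0.1216] [-1.8e+02 -1.0e-02 -4.2e+00] [  5.9  14.  -23.6  -0.  -52.4  79.9] 0.0608165546215398
cam [ 0.6   -0.143  0.28 ]
[ 173  211  213   67 8203] z 0.1444 bbox mid [ 0.5444 -0.1386  0.1444] mean [ 0.5443 -0.1386  0.1445] circ 0.5392 -0.1386 0.0471
[ 224  309  110   29 2275] z 0.1447 bbox mid [ 0.5092 -0.1362  0.1443] mean [ 0.5101 -0.1361  0.1447] circ 0.5161 -0.1362 0.0263
[ 208  181  134   71 4369] z 0.1048 bbox mid [ 0.5478 -0.1367  0.1039] mean [ 0.5547 -0.1389  0.1048] circ 0.5454 -0.1368 0.0407
[  26  223   88   41 1566] z 0.1056 bbox mid [ 0.5433 -0.0093  0.1048] mean [ 0.5457 -0.0078  0.1056] circ 0.5375 -0.0093 0.0249
```

The cap is rising (top at 0.1444) and the jar's shoulder is still at 0.1048. Lifting the rest.

Converted, -0.052 m / 0.5 = -0.104, -0.051 m / 0.5 = -0.102.

Call:
drive_effector(
  steps=[
    {"sz":-0.006},
    {"sz":-0.018},
    {"sz":-0.034},
    {"sz":-0.052},
    {"sz":-0.07},
    {"sz":-0.086},
    {"sz":-0.096},
    {"sz":-0.102},
    {"sz":-0.104},
    {"sz":-0.104},
    {"sz":-0.104},
    {"sz":-0.104},
  ],
)

```text
time_s: 8.35
tcp_pos: [0.5292, -0.1379, 0.1731]
eef_rot: [180.0, 0.1, -4.2]
contact_force: [-0.3, -0.5, 0.1]
gripper_width: 0.0612
gripper_force: 58.0
```

Call:
drive_effector(
  steps=[
    {},
    {},
    {},
    {},
  ],
)

```text
time_s: 8.68
tcp_pos: [0.5295, -0.1379, 0.1734]
eef_rot: [180.0, 0.0, -4.2]
contact_force: [0.2, 0.8, -0.1]
gripper_width: 0.0609
gripper_force: 58.0
```

```bash
python3 look.py w6
```

Run:
```python
from plant import r, optics, status
from h import *
c=optics.capture("scene"); W=cloud(c)
for p in ((268,182),(298,213),(268,165)): print(p,W[p[1],p[0]].round(4))
cv2.imwrite("pics/s2.png",cv2.resize(c["frame"][110:270,190:350,::-1],None,fx=3.5,fy=3.5,interpolation=2))
```

```text
[ 0.5295 -0.1379  0.1735] [ 1.80e+02  1.00e-02 -4.19e+00] [  5.9  11.  -19.9   0.  -59.1  79.9] 0.06117661727232563
cam [ 0.6   -0.143  0.331]
[253 203  56  16 316] z 0.131 bbox mid [ 0.5467 -0.1399  0.131 ] mean [ 0.549  -0.1404  0.1317] circ 0.5434 -0.1399 0.0177
[ 222  170  109   70 3479] z 0.1049 bbox mid [ 0.5419 -0.137   0.1047] mean [ 0.5517 -0.1392  0.1049] circ 0.5389 -0.1373 0.0443
[  73  204   82   41 2604] z 0.1058 bbox mid [ 0.5372 -0.0096  0.1051] mean [ 0.5367 -0.0114  0.1058] circ 0.5276 -0.0096 0.0302
(268, 182) [ 0.5206 -0.1551  0.1074]
(298, 213) [ 0.5301 -0.0041  0.0998]
(268, 165) [ 0.5419 -0.1223  0.1932]
```

View pics/s2.png

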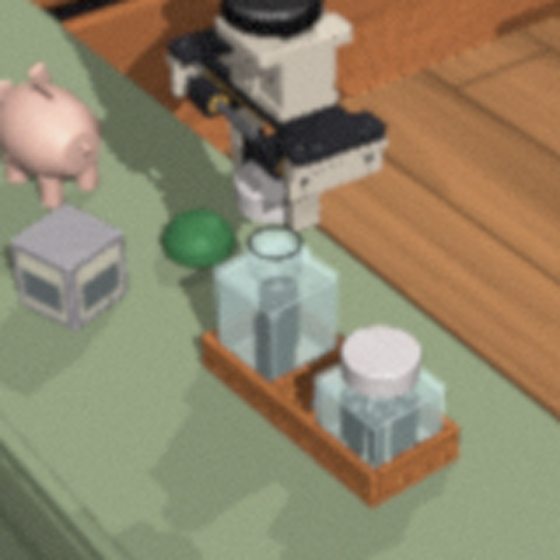

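View pics/w6.png

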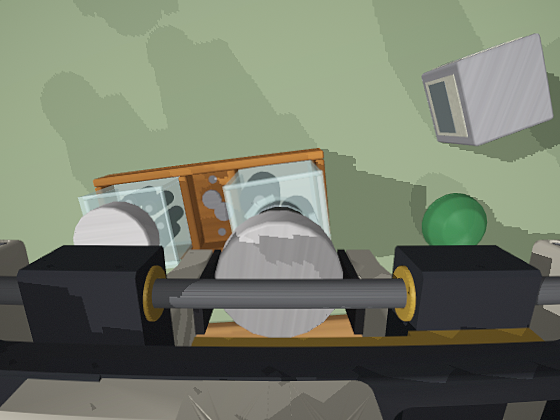

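In the scene crop the tall jar stands open in its well, with its mouth at (275,242) and the cap held level above it. The squat jar is still closed. The wrist view shows the cap at (280,270), centred between the pads. Cap underside is at about 0.174 and the rim at 0.133, a gap of about 4 cm.

```bash
python3 -c "
from plant import r, optics, status
print(r.close_job())"
```

```text
the job is handed in; nothing more can be done
None
```

The D battery was in the tester, so I unscrewed the tall jar's cap and am holding it level about 4 cm above the jar's mouth; the tall jar stayed down in its well, the squat jar is still closed, nothing else was touched, and the job is handed in.

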